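# Lock the brake release pressure and hold the gap gauge in the guard slot

### The job

Turn the regulator's knob until its pointer is on the brass mark, then slide the fork lock fully home over the knob so that the setting is locked. Only after that, take the slimmer of the two gauges (thinner blade, shoulder and grip) from the walnut rack, pass its blade upright down through the slot in the brake guard's top until its shoulder is about 2 cm above the guard, and finish while holding it there in the gripper, not resting on the guard. Leave the thick gauge and the other loose things on the counter where they are.

Things in the scene. Friction and masses are not known exactly. Their poses are not given: they have to be found in the camera images.
- regulator: Fixed grey pressure regulator block on the left of the counter, 220 (x) x 80 (y) x 40 (z). Origin: centre of its underside; top face at z = 40. On top: the knob, axis at x = -60, y = 0; a raised brass mark line at y = 0, x = -88 to -108; and the fork lock, which runs along its x axis.
- knob (a joint): Regulator knob, turns about the vertical. 0 = pointer on the brass mark (grip bar along the regulator's x axis, pointer end to -x); positive = turned counter-clockwise seen from above (rad). Starts at 0.5 to 1.3; stops at -0.6 and 1.5. Stays where left; about 0.05 N m of friction. Counts as on the mark within 0.12 rad.
- knob_grip (a point): On the knob's axis, 34 above the regulator's top: height for the TCP. The knob is a 48 diameter skirt 8 high with an upright grip bar 44 long, 12 thick, from 8 to 42 above the regulator's top; its axes turn with the knob, x along the bar, the pointer nub at the -x end of the bar.
- lock (a joint): Fork lock, slides along the regulator's -x towards the knob. Value = travel in m: starts at 0 to 0.010, fully home at its stop, 0.075 (home counts from 0.069). About 2 N of friction, stays where left. Two prongs (gap 20, tips 66 ahead of the tab's centre, 10 to 18 above the regulator's top) end either side of the grip bar. Move it past 0.02 only with the knob on the mark.
- lock_tab (a point): Point on the lock's upright tab, 46 above the regulator's top and 8 below the tab's top. Tab: 30 long (regulator x) x 14 thick (regulator y) x 32 high, standing on a carriage 40 x 56 whose top is 22 above the regulator's top. Pinch across the 14.
- rack: Fixed walnut gauge rack, 80 (x) x 190 (y) x 90 (z), origin centre of underside. Two openings in its top at y = -45 and y = +45, 20 (x) x 46 (y); a gauge hangs in each by its shoulder, either gauge in either opening.
- gauge: Steel gap gauge with the thinner blade, hanging upright in the rack, about 0.35 kg. Origin: centre of the blade's lower end, z up along the blade, x across its thickness. Blade 10 (x) x 40 (y), from z = 0 to 75 (the last 6 at the tip stepped narrower); shoulder plate 30 x 60, z = 75 to 81; grip block 14 (x) x 30 (y), z = 81 to 126. Pinch the grip block across its 14.
- gauge_tip (a point): Centre of the lower end of the thin gauge's blade (same as its origin).
- thick_gauge: Like the thin gauge but stouter (x): blade 16 thick, too thick for the slot, shoulder plate 48, grip block 26; hangs in the other rack opening. Leave it.
- guard: Fixed steel brake guard, 140 (x) x 120 (y) x 100 (z), origin centre of underside, open at the -x and +x sides; a drum rim and lining with a gap are inside below the slot.
- guard_slot (a point): Centre of the slot at the guard's top face (z = 100), axes as the guard. The slot is 12 (x) x 42 (y), 2 larger than the blade each way, with a 3 chamfer at the mouth, through a top plate 12 thick; free depth below the mouth 90.
- mallet: Copper mallet with a wooden handle, 240 long, lying at the far side. Leave it.
- wrench: Steel wrench, 180 long, lying on the near side. Leave it.
- oil_can: Steel can, 64 diameter, 130 high. Leave it.
- bushing_a: Bronze bushing, 38 diameter, 32 high. Leave it.
- bushing_b: Bronze bushing, 44 diameter, 28 high. Leave it.
- drum_segment: Curved iron brake drum segment, about 120 long, 60 high. Leave it.
Mind the look-alikes: they are no part of the job. Leave any purple or turquoise look-alike of the gauge alone.

How it is judged:
By the outcome, as a careful person would: the job done as asked, in the order asked, and still so for the second after the job is handed in, while the arm keeps its last pose, push and grip.
It also fails if it takes over 69 s, if anything falls off the work surface, if the arm or the gripper's body presses on something with over 40 N, if the wrist force passes 120 N, or if a joint passes its speed limit or range.

### The arm

A 6-joint arm with a two-finger parallel gripper is mounted at the origin on the work surface. World frame = base frame: x ahead of the robot, y to its left, z up, the work surface at z = 0. Lengths are in mm, angles in rad, forces in N, time in s.
With the tool pointing down it reaches from about 300 to 775 mm from the base axis. Payload 14.6 kg.
Tool frame: the origin (TCP) lies between the finger pads, 19 mm behind the fingertips; this is the grasp point; z points along the fingers, y is the line along which they close (so a half turn about z gives the same grasp; the last joint's range is limited). The gripper opens to 94 mm and grips with 3 to 60 N. Pads are 16 mm wide; open, the fingers measure 119 mm over their backs; the gripper's body (75 mm by 177 mm) begins 78 mm behind the grasp point.
Start: joints at [1.063, 0.3, 1.521, -0, 1.321, -0.067], TCP at [234.661, 497.417, 224.246] pointing down, gripper open.
Joint ranges: [-3.03, 3.03], [-0.79, 2.21], [0.23, 2.52], [-1.04, 4.18], [0, 3.07], [-2.55, 2.55]. Speed limits (rad/s): [2.22, 2.22, 2.57, 3.14, 3.14, 3.14].

### API

Orientations are given as [roll, pitch, yaw] about the fixed x, y, z axes, in that order (R = Rz(yaw) Ry(pitch) Rx(roll)).
In Python, from cell import manip gives the robot as it stands.
- The arm moves only by the tool servo_tool, never from a script. Its argument "motion" is a list that holds one entry, the list of rows, each a list of 7 numbers: the shift along the world's x, y, z as a fraction of full scale, then the turn, a rotation vector about the world's x, y, z as a fraction of full scale, then the closure, from 0 (fully open) to 1 (shut). In form: [[[x, y, z, rx, ry, rz, gripper], ...]]. A call has 1 to 10 rows; each row is the pose to reach, as a shift and turn from the pose commanded when the call began, turning the shorter way round; what a row does not reach only later rows make up. Full scale, the value 1, is 0.5 m for a shift and pi rad for a turn. A row lasts 1/10 s, in which the tool goes at most 50 mm and 8.59 degrees, less where a joint would pass 70% of its speed; a pose out of reach is approached as far as the arm can. A call with a number of a shift or a turn outside -1 to 1 is refused whole. A call with a gripper value outside its range is refused whole. The fingers move at their own pace and stop on an object; "newtons" is the grip in N (left out, the last holds). Time passes only in rows, so rows that repeat a pose let the fingers close. It gives the time, the measured TCP pose, the force, the opening and the grip force at its end, in the units of the state.
- manip.read_state(): the state, without advancing time (a new reading comes with each control period).
- manip.camera(name): name is "scene" or "top" or "wrist"; returns a dict with "frame" (384x512x3 uint8, red, green, blue), "range_z" (384x512 float32, mm along the optical axis (not along the pixel's ray), 0 where there is no reading), "vfov" (degrees; the focal length in pixels is half the picture's height over the tangent of half this angle, whatever the lens; pixels are square), "cx", "cy" (the principal point, pixels), "cam_to_world" (4x4, takes a point from camera to world coordinates). Camera axes: x right, y down, z forward; pixel columns grow to the right and rows downward; lengths in mm; the calibration is good to about 2 mm. A picture is of the moment at which its call begins.
- manip.sign_off(): hands the job in; it is judged then, once.
The state is a dict: "clock": time; "joints": joint angles; "qd": joint speeds; "effort": joint torques, N m; "eef_pos": TCP position; "eef_rot": TCP orientation; "wrist_force": force on the tool from outside, world axes, zero at the start; "moment": the same for the moment, N m; "finger_gap": finger opening in mm; "finger_force": force on a finger pad.
Only numpy, scipy, OpenCV 4.12 (cv2) and the standard library are available. Lean on these libraries where they do the work, as an engineer would, in place of code of your own. Each camera call takes 0.05 s, during which the arm holds its last target. There are 200 camera calls.

## Working session

There is one attempt and no reset: what is moved stays moved. The work goes in short steps, Python scripts to look and compute and a tool call to move; the robot and the scene stay as the last step left them, time stands still between calls to the robot, and variables do not carry over. Pictures are saved under pics/ and viewed, at most 10 in all, crops included, and the job is handed in when it is done.

Besides the shell and the picture viewer there is one more tool, called after ">>>" as name(argument=value, ...), one argument or row to a line, values as JSON. servo_tool: Moves the arm, as the interface text tells. Its arguments: {"type":"object","properties":{"motion":{"type":"array"},"newtons":{"type":"number"}},"required":["motion"]}

```bash
mkdir -p pics; cat > h.py <<'E'
import numpy as np, cv2
from cell import manip
def shot(n,save=None):
    c=manip.camera(n)
    if save: cv2.imwrite('pics/'+save,c['frame'][:,:,::-1])
    h=c['frame'].shape[0]; f=h/2/np.tan(np.radians(c['vfov'])/2)
    Z=c['range_z'].astype(float); v,u=np.mgrid[:Z.shape[0],:Z.shape[1]]
    P=np.stack([(u-c['cx'])/f*Z,(v-c['cy'])/f*Z,Z],-1)
    T=np.array(c['cam_to_world']); W=P@T[:3,:3].T+T[:3,3]; W[Z==0]=np.nan
    return c['frame'],W
E
python3 - <<'E'
from h import *
for n in('top','scene'):
    f,W=shot(n,n+'.png'); np.savez(n+'.npz',f=f,W=W)
s=manip.read_state(); print(s)
E
```

```text
{'clock': 0.1, 'joints': array([ 1.06337948e+00,  3.00408340e-01,  1.52150708e+00, -1.21541282e-05,
        1.32071014e+00, -6.66162358e-02]), 'qd': array([ 0.00091943,  0.00058276, -0.00142534,  0.00026255,  0.00111093,
        0.00093879]), 'effort': array([-1.03635586e-03, -5.32646120e+01, -3.53280616e+01,  7.08185602e-02,
        2.34818982e-02, -7.07554045e-05]), 'eef_pos': array([234.57393572, 497.2313982 , 223.75205141]), 'eef_rot': array([-3.14056126e+00, -5.70105287e-05,  2.70079503e+00]), 'wrist_force': array([ 0.4626    ,  0.3963165 , -0.16205467]), 'moment': array([-0.0356177 , -0.01338316, -0.00525385]), 'finger_force': 0.0, 'finger_gap': 94.13401146277705}
```

View pics/top.png

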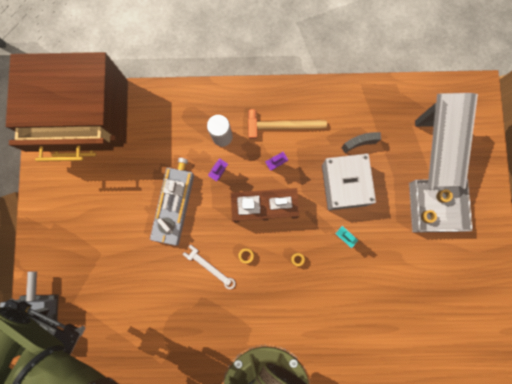

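View pics/scene.png

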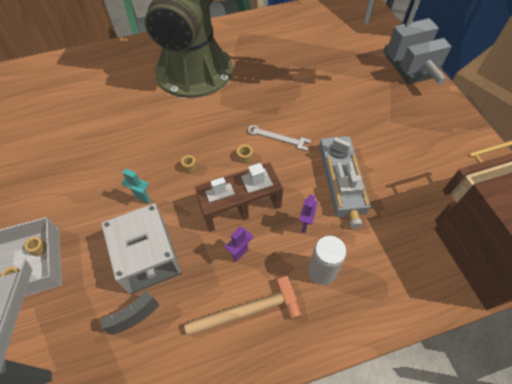

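The top view shows the regulator at about (172,205) with the knob at its near end (165,226). The rack is at (265,206) with gauges at (249,204) and (281,203), and the guard is at (350,181) with its slot near (350,180). The left gauge has the bigger shoulder, so it looks like the thick one.

```bash
cat >> h.py <<'E'
def rect(W,f,x0,x1,y0,y1,z0,z1):
    "min-area rect in world xy of points in a world box"
    with np.errstate(invalid='ignore'):
        m=(W[...,0]>x0)&(W[...,0]<x1)&(W[...,1]>y0)&(W[...,1]<y1)&(W[...,2]>z0)&(W[...,2]<z1)
    p=W[m]; 
    if len(p)<4: return None
    (c,s,a)=cv2.minAreaRect(p[:,:2].astype(np.float32))
    if s[0]<s[1]: s=s[::-1]; a+=90
    return len(p),np.round(c,1),np.round(s,1),round((a+90)%180-90,1),np.round(np.median(p[:,2]),1)
E
python3 - <<'E'
from h import *
for n in('top','scene'):
    d=np.load(n+'.npz'); f,W=d['f'],d['W']; print(n)
    if n=='top':
        for u,v in((172,205),(165,226),(176,183),(249,204),(281,203),(265,206),(335,165),(350,180)): print(u,v,W[v,u].round(1))
        q=[W[v,u] for u,v in((172,205),(265,206),(350,180))]
    for nm,c,r,zs in(('reg',q[0],130,[(35,44),(57,67),(74,100)]),('rack',q[1],110,[(84,93),(93,110),(118,150)]),('guard',q[2],95,[(94,104)])):
        for z in zs: print(nm,z,rect(W,f,c[0]-r,c[0]+r,c[1]-r*(.6 if nm=='reg' else 1),c[1]+r*(.6 if nm=='reg' else 1),*z))
E
```

```text
top
172 205 [534.9 264.6  41.3]
165 226 [471.3 275.9  79.3]
176 183 [596.1 248.2  67.6]
249 204 [523.2  34.9 140.6]
281 203 [524.4 -51.8 139.7]
265 206 [522.4  -8.7  87. ]
335 165 [ 634.3 -209.1   98.4]
350 180 [ 604.  -267.    12.7]
reg (35, 44) (1180, array([546.3, 264.3]), array([244.9,  81. ]), -12.4, np.float64(40.2))
reg (57, 67) (271, array([532.9, 267.4]), array([147. ,  56.6]), -12.1, np.float64(61.6))
reg (74, 100) (134, array([528.8, 272.9]), array([142.2,  36.1]), -6.7, np.float64(85.2))
rack (84, 93) (1171, array([558.9,  -5.9]), array([190.1, 141.6]), -87.0, np.float64(89.9))
rack (93, 110) (543, array([527.6,  -7.2]), array([188.9,  79.4]), -87.3, np.float64(95.7))
rack (118, 150) (177, array([525.2,  -7.2]), array([117.1,  25.3]), -89.8, np.float64(140.9))
guard (94, 104) (1907, array([ 590.5, -250.6]), array([140.7, 121.6]), 5.3, np.float64(100.2))
scene
reg (35, 44) (1315, array([535.6, 269.7]), array([222.6,  80.7]), -12.3, np.float64(39.6))
reg (57, 67) (359, array([538.5, 268.4]), array([141.8,  56. ]), -12.0, np.float64(61.2))
reg (74, 100) (203, array([531.6, 275.1]), array([147. ,  35.7]), -7.3, np.float64(82.8))
rack (84, 93) (1559, array([529.8,  -4.8]), array([190.5,  82.8]), -87.1, np.float64(89.7))
rack (93, 110) (564, array([530.1,  -8.5]), array([157.9,  71.4]), 89.1, np.float64(96.0))
rack (118, 150) (356, array([530.6,  -5.3]), array([119.6,  27.1]), -86.9, np.float64(139.3))
guard (94, 104) (3409, array([ 591.5, -248.3]), array([142.8, 120.3]), 5.6, np.float64(100.1))
```

```bash
python3 - <<'E'
from h import *
for n in('top','scene'):
    d=np.load(n+'.npz'); f,W=d['f'],d['W']; print(n)
    print('knob',rect(W,f,445,510,250,315,74,90)); print('tab',rect(W,f,520,640,220,300,84,100))
    print('g1',rect(W,f,480,570,10,80,132,150),'g2',rect(W,f,480,570,-90,-10,132,150))
c=manip.camera('wrist'); s=manip.read_state(); T=np.array(c['cam_to_world']); print(T.round(3),c['vfov'],s['eef_pos'])
E
```

```text
top
knob (69, array([474.5, 279.6]), array([42.4, 12.2]), 39.4, np.float64(81.9))
tab (57, array([584.3, 256. ]), array([28.6, 15. ]), -10.0, np.float64(94.0))
g1 (106, array([524.9,  37.6]), array([27.3, 25.3]), 89.1, np.float64(141.2)) g2 (58, array([531.2, -52. ]), array([27.3, 14. ]), 89.2, np.float64(140.9))
scene
knob (93, array([478. , 282.3]), array([43.2, 14.1]), 38.3, np.float64(80.7))
tab (85, array([587.5, 257.8]), array([31.4, 13.9]), -11.8, np.float64(92.1))
g1 (160, array([528.1,  39.7]), array([29.6, 26.9]), -86.4, np.float64(140.1)) g2 (98, array([533. , -50.1]), array([29.5, 14.3]), -84.2, np.float64(139.7))
[[ 4.27000e-01  8.72000e-01  2.38000e-01  1.64139e+02]
 [ 9.04000e-01 -4.11000e-01 -1.13000e-01  5.28597e+02]
 [-1.00000e-03  2.64000e-01 -9.65000e-01  3.83963e+02]
 [ 0.00000e+00  0.00000e+00  0.00000e+00  1.00000e+00]] 65.75824478007983 [234.56150937 497.24836729 223.81660235]
```

The depth fits agree. The knob is at about (476.5, 281) with its bar at 39°, 51° off the mark, and the regulator's yaw is -12°. The tab is at about (586, 257), and the thin gauge is the one in the right-hand opening. I'm moving above the knob.

>>> servo_tool(
  motion=[
    [[0.484,-0.432,-0.048,0,0,0.357,0.57],[0.484,-0.432,-0.048,0,0,0.357,0.57],[0.484,-0.432,-0.048,0,0,0.357,0.57],[0.484,-0.432,-0.048,0,0,0.357,0.57],[0.484,-0.432,-0.048,0,0,0.357,0.57],[0.484,-0.432,-0.048,0,0,0.357,0.57],[0.484,-0.432,-0.048,0,0,0.357,0.57],[0.484,-0.432,-0.048,0,0,0.357,0.57],[0.484,-0.432,-0.048,0,0,0.357,0.57],[0.484,-0.432,-0.048,0,0,0.357,0.57]],
  ],
  newtons=25,
)

```text
clock: 1.15
eef_pos: [476.3, 281.7, 200.1]
eef_rot: [3.141, -0.0, -2.464]
wrist_force: [-0.2, -0.2, 1.2]
finger_gap: 40.5
finger_force: 0.0
```

```bash
python3 - <<'E'
from h import *
f,W=shot('wrist','w1.png'); s=manip.read_state(); print(s['clock'],s['eef_pos'],np.degrees(s['eef_rot']),s['finger_gap'],s['joints'].round(2))
print('knob',rect(W,f,445,510,250,315,74,90)); print('tab',rect(W,f,545,640,220,300,84,100)); print('reg',rect(W,f,400,660,180,350,36,44))
E
```

```text
1.2 [476.07424617 282.03960069 200.26135056] [ 1.79992668e+02 -4.87984645e-03 -1.41174134e+02] 40.438607803130004 [ 0.47  0.33  1.54  0.    1.27 -1.78]
knob (537, array([473.8, 281.3]), array([43.8, 12. ]), 41.1, np.float64(81.6))
tab (368, array([583. , 257.5]), array([29.4, 14.1]), -12.4, np.float64(93.2))
reg (6803, array([532.3, 268.8]), array([219.4,  80.2]), -12.4, np.float64(39.8))
```

View pics/w1.png

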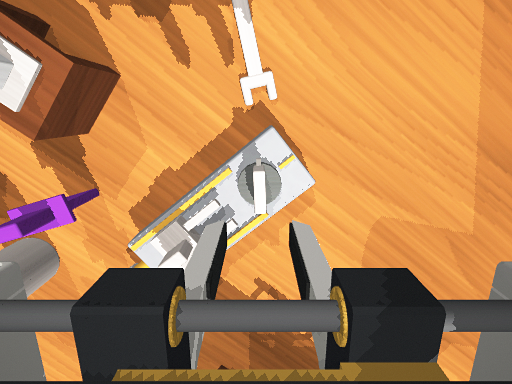

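The wrist view shows the knob at (260,185) with its bar nearly in line with the fingers, and no obstacle beside it. I'll make a small correction, descend and pinch.

>>> servo_tool(
  motion=[
    [[-0.004,-0.001,-0.06,0,0,0.012,0.57],[-0.004,-0.001,-0.12,0,0,0.012,0.57],[-0.004,-0.001,-0.18,0,0,0.012,0.57],[-0.004,-0.001,-0.22,0,0,0.012,0.57],[-0.004,-0.001,-0.252,0,0,0.012,0.57],[-0.004,-0.001,-0.252,0,0,0.012,0.57],[-0.004,-0.001,-0.252,0,0,0.012,1],[-0.004,-0.001,-0.252,0,0,0.012,1],[-0.004,-0.001,-0.252,0,0,0.012,1],[-0.004,-0.001,-0.252,0,0,0.012,1]],
  ],
  newtons=25,
)

```text
clock: 2.2
eef_pos: [474.4, 281.7, 75.0]
eef_rot: [3.14, 0.001, -2.424]
wrist_force: [-20.2, 24.2, 9.2]
finger_gap: 12.0
finger_force: 15.8
```

The bar is pinched with a gap of 12.0. The side force shows an offset of about 1 mm, so I'll correct that and turn clockwise 53.4°.

>>> servo_tool(
  motion=[
    [[-0.002,0.002,0,0,0,0,1],[-0.002,0.002,0,0,0,-0.04,1],[-0.002,0.002,0,0,0,-0.08,1],[-0.002,0.002,0,0,0,-0.12,1],[-0.002,0.002,0,0,0,-0.16,1],[-0.002,0.002,0,0,0,-0.2,1],[-0.002,0.002,0,0,0,-0.24,1],[-0.002,0.002,0,0,0,-0.28,1],[-0.002,0.002,0,0,0,-0.297,1],[-0.002,0.002,0,0,0,-0.297,1]],
  ],
)

```text
clock: 3.2
eef_pos: [473.8, 283.0, 75.0]
eef_rot: [3.139, 0.001, 2.925]
wrist_force: [-2.7, 8.5, 2.4]
finger_gap: 11.6
finger_force: 25.0
```

>>> servo_tool(
  motion=[
    [[0,0,0,0,0,0,0.57],[0,0,0,0,0,0,0.57],[0,0,0,0,0,0,0.57],[0,0,0.06,0,0,0,0.57],[0,0,0.14,0,0,0,0.57],[0,0,0.22,0,0,0,0.57],[0.06,-0.014,0.25,0,0,0,0.57],[0.12,-0.028,0.25,0,0,0,0.57],[0.12,-0.028,0.25,0,0,0,0.57],[0.12,-0.028,0.25,0,0,0,0.57]],
  ],
)

```text
clock: 4.2
eef_pos: [533.5, 267.5, 198.6]
eef_rot: [-3.141, -0.001, 2.926]
wrist_force: [0.6, -0.4, -1.0]
finger_gap: 40.6
finger_force: 0.0
```

```bash
python3 - <<'E'
from h import *
f,W=shot('wrist','w2.png'); s=manip.read_state(); print(s['clock'],s['eef_pos'],np.degrees(s['eef_rot']),s['finger_gap'],s['joints'].round(2))
print('knob',rect(W,f,445,510,250,315,74,90)); print('tab',rect(W,f,545,640,220,300,84,100)); print('reg',rect(W,f,400,660,180,350,36,44)); print('car',rect(W,f,545,640,200,310,57,66))
E
```

```text
4.25 [533.11553195 267.8124715  198.74205406] [-1.79963136e+02 -5.42941894e-02  1.67690288e+02] 40.32815917675183 [ 0.4   0.42  1.41  0.    1.31 -0.95]
knob (630, array([473.8, 281.6]), array([43.3, 11.9]), -12.6, np.float64(81.6))
tab (457, array([583.5, 257.4]), array([30.2, 13.9]), -12.4, np.float64(93.3))
reg (8681, array([531.9, 268.8]), array([218.6,  80.1]), -12.3, np.float64(39.8))
car (1664, array([572.1, 260. ]), array([63.2, 56.2]), -12.0, np.float64(61.5))
```

View pics/w2.png

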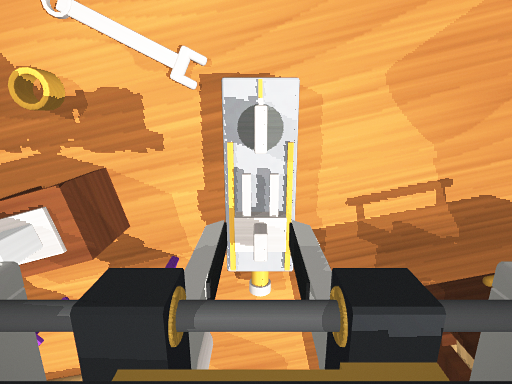

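The knob is on the mark: the bar at (261,130) lines up with the brass line at (261,88) and the regulator axis, to within 0.3°. Next I'll pinch the lock tab.

>>> servo_tool(
  motion=[
    [[0.1,-0.018,0,0,0,0,0.57],[0.1,-0.018,-0.07,0,0,0,0.57],[0.1,-0.018,-0.14,0,0,0,0.57],[0.1,-0.018,-0.2,0,0,0,0.57],[0.1,-0.018,-0.225,0,0,0,0.57],[0.1,-0.018,-0.225,0,0,0,0.57],[0.1,-0.018,-0.225,0,0,0,1],[0.1,-0.018,-0.225,0,0,0,1],[0.1,-0.018,-0.225,0,0,0,1],[0.1,-0.018,-0.225,0,0,0,1]],
  ],
  newtons=25,
)

```text
clock: 5.25
eef_pos: [584.0, 259.1, 87.7]
eef_rot: [3.141, 0.001, 2.927]
wrist_force: [-1.6, 0.1, 5.1]
finger_gap: 13.8
finger_force: 25.0
```

>>> servo_tool(
  motion=[
    [[-0.02,0.0044,0,0,0,0,1],[-0.04,0.0088,0,0,0,0,1],[-0.06,0.0132,0,0,0,0,1],[-0.08,0.0176,0,0,0,0,1],[-0.1,0.022,0,0,0,0,1],[-0.117,0.0257,0,0,0,0,1],[-0.117,0.0257,0,0,0,0,1]],
  ],
)

```text
clock: 5.95
eef_pos: [524.2, 272.2, 87.7]
eef_rot: [3.141, 0.001, 2.928]
wrist_force: [-1.9, -0.5, 6.2]
finger_gap: 13.9
finger_force: 25.0
```

>>> servo_tool(
  motion=[
    [[-0.006,0.0013,0,0,0,0,1],[-0.012,0.0026,0,0,0,0,1],[-0.016,0.0035,0,0,0,0,1],[-0.02,0.0044,0,0,0,0,1],[-0.02,0.0044,0,0,0,0,1]],
  ],
)

```text
clock: 6.45
eef_pos: [518.2, 273.4, 87.9]
eef_rot: [3.139, 0.009, 2.926]
wrist_force: [25.8, -4.3, -6.0]
finger_gap: 13.9
finger_force: 25.0
```

The stop is reached with 26 N of resistance after about 67 mm. I'll release, rise and check.

>>> servo_tool(
  motion=[
    [[0.004,-0.001,0,0,0,0,1],[0.004,-0.001,0,0,0,0,0.57],[0.004,-0.001,0,0,0,0,0.57],[0.004,-0.001,0,0,0,0,0.57],[0.004,-0.001,0.06,0,0,0,0.57],[0.004,-0.001,0.14,0,0,0,0.57],[0.004,-0.001,0.22,0,0,0,0.57],[0.004,-0.001,0.25,0,0,0,0.57]],
  ],
)

```text
clock: 7.25
eef_pos: [517.6, 274.0, 215.8]
eef_rot: [3.139, 0.004, 2.927]
wrist_force: [0.0, -0.4, -1.2]
finger_gap: 40.7
finger_force: 0.0
```

```bash
python3 - <<'E'
from h import *
f,W=shot('wrist','w3.png'); s=manip.read_state(); print(s['clock'],s['eef_pos'],np.degrees(s['eef_rot']),s['finger_gap'],s['joints'].round(2))
print('knob',rect(W,f,445,500,250,315,74,85)); print('tab',rect(W,f,500,640,220,300,88,100)); print('reg',rect(W,f,400,660,180,350,36,44)); print('pr',rect(W,f,420,640,200,310,54,60))
E
```

```text
7.3 [517.89060835 274.10924063 216.61350465] [179.7932564    0.2700812  167.72036635] 40.437286978589675 [ 0.42  0.38  1.43  0.    1.32 -0.93]
knob (533, array([473.9, 281.2]), array([43.3, 11.1]), -12.4, np.float64(81.6))
tab (415, array([519.2, 271.2]), array([29.3, 13.1]), -12.1, np.float64(93.5))
reg (8046, array([532.8, 268.6]), array([219.4,  80. ]), -12.4, np.float64(39.8))
pr (808, array([492.1, 276.1]), array([93. , 53.3]), -0.6, np.float64(57.8))
```

View pics/w3.png

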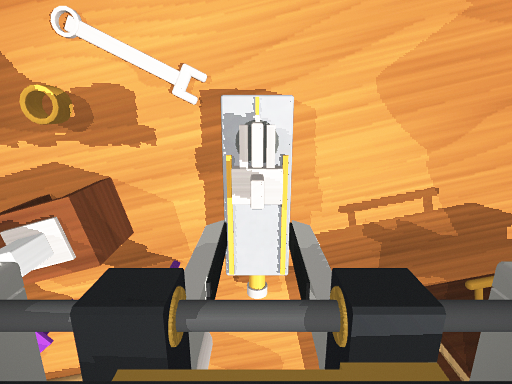

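The lock is home: the tab at (257,192) is tight behind the knob, the prongs lie either side of the bar, and the tab-to-knob distance is 46 mm. The total travel matches the 75 mm stop. Now I'm moving above the thin gauge.

>>> servo_tool(
  motion=[
    [[0.028,-0.1,0,0,0,-0.045,0.4],[0.028,-0.19,0,0,0,-0.09,0.4],[0.028,-0.28,0,0,0,-0.135,0.4],[0.028,-0.37,0,0,0,-0.18,0.4],[0.028,-0.46,0,0,0,-0.225,0.4],[0.028,-0.55,0,0,0,-0.27,0.4],[0.028,-0.6,0,0,0,-0.315,0.4],[0.028,-0.65,0,0,0,-0.36,0.4],[0.028,-0.65,0,0,0,-0.4155,0.4],[0.028,-0.65,0,0,0,-0.4155,0.4]],
  ],
)

```text
clock: 8.3
eef_pos: [530.7, -51.9, 210.7]
eef_rot: [-3.14, -0.0, 1.617]
wrist_force: [-0.7, 1.0, 0.6]
finger_gap: 56.2
finger_force: 0.0
```

```bash
python3 - <<'E'
from h import *
f,W=shot('wrist','w4.png'); s=manip.read_state(); print(s['clock'],s['eef_pos'],np.degrees(s['eef_rot']),s['finger_gap'],s['joints'].round(2))
print('grip thin',rect(W,f,480,570,-90,-10,134,146)); print('grip thick',rect(W,f,480,570,0,80,134,146));print('shoulder',rect(W,f,480,580,-90,-10,93,100)); print('rack',rect(W,f,470,590,-120,110,84,93))
E
```

```text
8.35 [530.77555689 -51.41749245 210.88179275] [-1.79923843e+02 -2.15002762e-02  9.28885691e+01] 56.418201744717116 [-0.17  0.27  1.59  0.    1.28 -0.22]
grip thin (614, array([529. , -51.4]), array([30.5, 13.3]), -87.5, np.float64(140.5))
grip thick (1492, array([524.5,  38.2]), array([29.6, 26. ]), -87.3, np.float64(140.7))
shoulder (1150, array([529. , -51.4]), array([60.4, 29.6]), -87.7, np.float64(95.7))
rack (11715, array([526.8,  -6.7]), array([190.5,  80.3]), -87.0, np.float64(89.8))
```

View pics/w4.png

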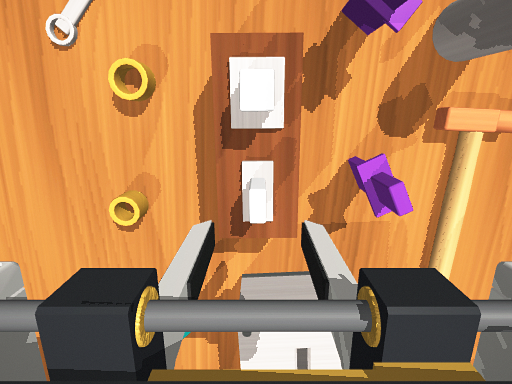

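The thin gauge is at (258,192) in the near opening, at about (529, -51), and aligned with the fingers. The thick one is at (257,92). I'll descend and grip.

>>> servo_tool(
  motion=[
    [[-0.003,0,-0.05,0,0,0,0.4],[-0.003,0,-0.1,0,0,0,0.4],[-0.003,0,-0.15,0,0,0,0.4],[-0.003,0,-0.184,0,0,0,0.4],[-0.003,0,-0.184,0,0,0,0.4],[-0.003,0,-0.184,0,0,0,1],[-0.003,0,-0.184,0,0,0,1],[-0.003,0,-0.184,0,0,0,1],[-0.003,0,-0.184,0,0,0,1],[-0.003,0,-0.184,0,0,0,1]],
  ],
  newtons=45,
)

```text
clock: 9.35
eef_pos: [529.8, -51.6, 120.1]
eef_rot: [3.141, 0.0, 1.622]
wrist_force: [0.8, -0.7, 0.2]
finger_gap: 19.7
finger_force: 0.0
```

>>> servo_tool(
  motion=[
    [[0,0,0,0,0,0,1],[0,0,0,0,0,0,1],[0,0,0,0,0,0,1],[0,0,0,0,0,0,1]],
  ],
  newtons=45,
)

```text
clock: 9.75
eef_pos: [529.8, -51.6, 120.0]
eef_rot: [3.141, 0.0, 1.622]
wrist_force: [1.1, -0.2, 3.6]
finger_gap: 13.4
finger_force: 45.0
```

>>> servo_tool(
  motion=[
    [[0,0,0.02,0,0,0,1],[0,0,0.06,0,0,0,1],[0,0,0.12,0,0,0,1],[0,0,0.18,0,0,0,1],[0,0,0.24,0,0,0,1],[0.04,-0.08,0.26,0,0,0,1],[0.08,-0.16,0.26,0,0,0,1],[0.12,-0.24,0.26,0,0,0.0144,1],[0.122,-0.26,0.26,0,0,0.0144,1],[0.122,-0.26,0.26,0,0,0.0144,1]],
  ],
)

```text
clock: 10.75
eef_pos: [590.2, -182.7, 249.0]
eef_rot: [-3.14, -0.001, 1.665]
wrist_force: [0.2, -0.1, -3.0]
finger_gap: 13.4
finger_force: 45.0
```

```bash
cat >> h.py <<'E'
def slot(f,W,c,yaw):
    "slot centre: dark pixels on ray-intersection with z=100 plane done in camera; here grey image"
    pass
E
cat > g.py <<'E'
from h import *
def look(n,save):
    c=manip.camera(n); cv2.imwrite('pics/'+save,c['frame'][:,:,::-1])
    f=192/np.tan(np.radians(c['vfov'])/2); T=np.array(c['cam_to_world'])
    Z=c['range_z'].astype(float); v,u=np.mgrid[:384,:512]
    R=np.stack([(u-c['cx'])/f,(v-c['cy'])/f,np.ones_like(Z)],-1)@T[:3,:3].T
    W=R*Z[...,None]+T[:3,3]
    t=(100-T[2,3])/R[...,2]; Q=R*t[...,None]+T[:3,3]   # where each ray meets guard-top plane
    top=abs(W[...,2]-100)<5
    p=W[top&(abs(W[...,0]-591)<100)&(abs(W[...,1]+249)<95)][:,:2].astype(np.float32)
    print(n,'guard',cv2.minAreaRect(p))
    m=(abs(Q[...,0]-591)<45)&(abs(Q[...,1]+249)<40)&(W[...,2]<92)&(Z>0)
    k,lab,st,_=cv2.connectedComponentsWithStats(m.astype(np.uint8))
    for i in range(1,k):
        if st[i,4]>8: print(' hole',st[i,4],st[i,:2],cv2.minAreaRect(Q[lab==i][:,:2].astype(np.float32)))
    return c,W
E
python3 - <<'E'
from g import *
for n in('wrist','top','scene'): c,W=look(n,n+'5.png')
s=manip.read_state(); print(s['clock'],s['eef_pos'],np.degrees(s['eef_rot']),s['finger_gap'],s['wrist_force'])
E
```

```text
wrist guard ((588.9066772460938, -249.75387573242188), (140.4396209716797, 121.06200408935547), 5.460508346557617)
top guard ((601.3362426757812, -285.5336608886719), (23.815629959106445, 35.053627014160156), 70.1412582397461)
scene guard ((591.694580078125, -248.39007568359375), (142.75009155273438, 120.4426040649414), 5.453830242156982)
 hole 72 [128 235] ((594.5189208984375, -246.9370574951172), (9.125311851501465, 40.18496322631836), 6.015083312988281)
10.9 [ 590.32951669 -180.36699052  249.92369501] [-1.79981910e+02 -2.27177823e-02  9.55377717e+01] 13.41085022348802 [ 0.15815242  0.77158456 -4.47766605]
```

View pics/wrist5.png

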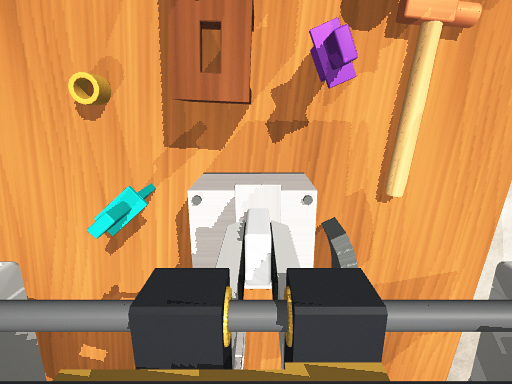

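The gauge is held upright. The guard is at (252,225), with its slot hidden behind the gauge at (260,230). I'll go past the guard so that the wrist camera sees the slot.

>>> servo_tool(
  motion=[
    [[0,-0.07,0,0,0,0,1],[0,-0.14,0,0,0,0,1],[0,-0.21,0,0,0,0,1],[0,-0.28,0,0,0,0,1],[0,-0.28,0,0,0,0,1],[0,-0.28,0,0,0,0,1],[0,-0.28,0,0,0,0,1]],
  ],
)

```text
clock: 11.6
eef_pos: [591.0, -319.9, 250.1]
eef_rot: [3.141, -0.0, 1.668]
wrist_force: [-0.2, -0.6, -3.6]
finger_gap: 14.2
finger_force: 45.0
```

```bash
python3 - <<'E'
from g import *
c,W=look('wrist','wrist6.png'); print(np.array(c['cam_to_world'])[:3,3])
s=manip.read_state(); print(s['clock'],s['eef_pos'],np.degrees(s['eef_rot']))
# gauge as seen: grip block top/shoulder points near the TCP
p=s['eef_pos']; d=W-p
for z in((-23,-16),(-10,30)):
    m=(abs(d[...,0])<40)&(abs(d[...,1])<45)&(d[...,2]>z[0])&(d[...,2]<z[1]); q=W[m]
    if len(q)>5: print(z,len(q),cv2.minAreaRect(q[:,:2].astype(np.float32)),np.median(q[:,2]))
E
```

```text
wrist guard ((588.9546508789062, -249.7222900390625), (140.41900634765625, 119.09654998779297), 5.540041923522949)
 hole 488 [258  96] ((589.0000610351562, -249.927734375), (11.228877067565918, 40.240386962890625), 5.616719722747803)
[ 582.51314689 -244.9949498   410.3489431 ]
11.65 [ 590.99115055 -319.9593822   250.20376839] [1.79983772e+02 1.33085666e-03 9.55993491e+01]
(-23, -16) 104 ((585.2235717773438, -303.992431640625), (25.44893455505371, 23.46822738647461), 13.964801788330078) 230.9682843853366
(-10, 30) 3225 ((586.80859375, -317.2552490234375), (31.849803924560547, 32.85750198364258), 63.907718658447266) 269.9947422280129
```

View pics/wrist6.png

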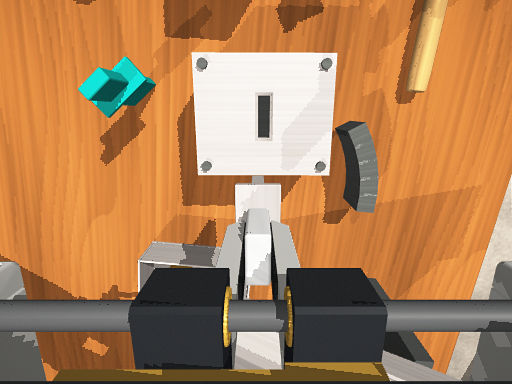

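The slot is visible at (264,116); by wrist calibration that is (589.0, -249.9) at 5.6°. I'll measure the held gauge in the same camera to cancel its bias.

```bash
python3 - <<'E'
from g import *
f,W=shot('wrist'); s=manip.read_state(); p=s['eef_pos']; a=s['eef_rot'][2]-np.pi/2
d=W-p; X=d[...,0]*np.cos(a)+d[...,1]*np.sin(a); Y=-d[...,0]*np.sin(a)+d[...,1]*np.cos(a); Zd=d[...,2]
v,u=np.mgrid[:384,:512]
for nm,z0,z1 in(('shoulder',-30,-20),('griptop',18,25)):
    m=(abs(X)<22)&(abs(Y)<40)&(Zd>z0)&(Zd<z1)&(v<290)
    print(nm,m.sum(),'z',np.median(Zd[m]).round(1))
    for r in range(v[m].min(),v[m].max(),6):
        k=m&(v==r)
        if k.sum(): print(r,u[k].min(),u[k].max(),'X %.1f..%.1f Y %.1f'%(X[k].min(),X[k].max(),np.median(Y[k])))
# blade (below shoulder) seen in front
m=(abs(X)<22)&(abs(Y)<40)&(Zd>-110)&(Zd<-35); print('blade',m.sum(), [ (round(np.percentile(X[m],q),1),round(np.percentile(Y[m],q),1)) for q in(2,50,98)] if m.sum() else '')
E
```

```text
shoulder 1498 z -24.3
183 236 279 X -15.3..12.9 Y 30.3
189 235 280 X -15.6..13.3 Y 27.4
195 235 280 X -15.6..13.3 Y 23.3
201 235 280 X -15.8..13.5 Y 19.4
207 235 280 X -15.9..13.6 Y 15.3
213 235 280 X -16.1..13.7 Y 11.1
219 235 280 X -16.0..13.8 Y 7.0
griptop 1699 z 20.6
232 254 266 X -2.9..3.2 Y 15.7
238 244 271 X -8.1..5.8 Y 13.4
244 244 270 X -8.1..5.3 Y 10.1
250 220 295 X -20.0..17.9 Y 7.9
256 244 271 X -8.1..5.8 Y 3.3
262 244 271 X -8.1..5.7 Y -0.2
268 244 271 X -8.0..5.7 Y -3.6
274 245 270 X -7.8..5.5 Y -7.2
280 245 270 X -7.8..5.6 Y -10.8
blade 83 [(np.float64(-5.9), np.float64(20.1)), (np.float64(-0.8), np.float64(20.4)), (np.float64(3.6), np.float64(20.7))]
```

The gauge appears offset (-1.15, +0.4) from the TCP in the same camera. So the relative shift needed is (-0.8, +69.8) mm.

>>> servo_tool(
  motion=[
    [[-0.0016,0.07,0,0,0,0,1],[-0.0016,0.12,0,0,0,0,1],[-0.0016,0.1396,0,0,0,0,1],[-0.0016,0.1396,-0.03,0,0,0,1],[-0.0016,0.1396,-0.06,0,0,0,1],[-0.0016,0.1396,-0.078,0,0,0,1],[-0.0016,0.1396,-0.078,0,0,0,1],[-0.0016,0.1396,-0.078,0,0,0,1]],
  ],
)

```text
clock: 12.5
eef_pos: [590.0, -251.8, 211.3]
eef_rot: [3.141, 0.0, 1.667]
wrist_force: [0.0, -0.0, -3.9]
finger_gap: 13.9
finger_force: 45.0
```

>>> servo_tool(
  motion=[
    [[0,0,0,0,0,0,1],[0,0,0,0,0,0,1],[0,0,0,0,0,0,1]],
  ],
)

```text
clock: 12.8
eef_pos: [589.9, -251.8, 211.2]
eef_rot: [3.141, 0.0, 1.667]
wrist_force: [-0.6, -0.5, -4.3]
finger_gap: 13.6
finger_force: 45.0
```

```bash
python3 - <<'E'
from h import *
P=[manip.read_state()['eef_pos']]
for i in range(4): manip.camera('top'); P.append(manip.read_state()['eef_pos'])
print(np.array(P).round(2))
E
```

```text
[[ 589.95 -251.82  211.17]
 [ 589.91 -251.79  211.07]
 [ 589.9  -251.77  210.94]
 [ 589.87 -251.77  210.86]
 [ 589.86 -251.76  210.83]]
```

The measured y is 1.6 mm short, so I'll correct that and begin entering the slot.

>>> servo_tool(
  motion=[
    [[0.0006,0.0032,0,0,0,0,1],[0.0006,0.0032,0,0,0,0,1],[0.0006,0.0032,-0.006,0,0,0,1],[0.0006,0.0032,-0.012,0,0,0,1],[0.0006,0.0032,-0.018,0,0,0,1],[0.0006,0.0032,-0.024,0,0,0,1],[0.0006,0.0032,-0.03,0,0,0,1],[0.0006,0.0032,-0.03,0,0,0,1]],
  ],
)

```text
clock: 13.8
eef_pos: [590.0, -250.1, 195.1]
eef_rot: [-3.141, -0.0, 1.667]
wrist_force: [-0.2, -0.1, -2.9]
finger_gap: 14.2
finger_force: 45.0
```

The tip is 10 mm into the slot with no contact force, so I'll continue down.

>>> servo_tool(
  motion=[
    [[0,0,-0.006,0,0,0,1],[0,0,-0.012,0,0,0,1],[0,0,-0.018,0,0,0,1],[0,0,-0.024,0,0,0,1],[0,0,-0.03,0,0,0,1],[0,0,-0.036,0,0,0,1],[0,0,-0.036,0,0,0,1]],
  ],
)

```text
clock: 14.5
eef_pos: [590.0, -250.1, 177.2]
eef_rot: [-3.141, -0.0, 1.667]
wrist_force: [0.5, -0.2, -4.0]
finger_gap: 13.9
finger_force: 45.0
```

>>> servo_tool(
  motion=[
    [[0,0,-0.008,0,0,0,1],[0,0,-0.016,0,0,0,1],[0,0,-0.024,0,0,0,1],[0,0,-0.032,0,0,0,1],[0,0,-0.04,0,0,0,1],[0,0,-0.048,0,0,0,1],[0,0,-0.053,0,0,0,1],[0,0,-0.053,0,0,0,1],[0,0,-0.053,0,0,0,1],[0,0,-0.053,0,0,0,1]],
  ],
)

```text
clock: 15.5
eef_pos: [590.2, -250.2, 151.5]
eef_rot: [3.141, 0.0, 1.667]
wrist_force: [-0.4, 0.3, -3.8]
finger_gap: 13.9
finger_force: 45.0
```

```bash
python3 - <<'E'
from h import *
f,W=shot('scene','s7.png'); s=manip.read_state(); print(s['clock'],s['eef_pos'],s['wrist_force'],s['finger_gap'])
cv2.imwrite('pics/s7c.png',cv2.resize(f[100:300,60:390,::-1],None,fx=2.4,fy=2.4))
print('knob',rect(W,f,445,500,250,315,75,85)); print('tab',rect(W,f,500,640,220,300,88,100))
f,W=shot('wrist'); d=W-s['eef_pos']
m=(abs(d[...,0])<22)&(abs(d[...,1])<40)&(d[...,2]>-30)&(d[...,2]<-20)&(d[...,1]>8); print('shoulder top z',np.median(W[m][:,2]))
print('guard top',rect(W,f,500,680,-330,-170,95,105))
E
```

```text
15.55 [ 590.24339787 -250.17529199  151.49036851] [-0.51625948  0.9422127  -4.34873577] 13.781532135290352
knob (76, array([477.1, 282.6]), array([47.6, 12.3]), -12.2, np.float64(81.1))
tab (67, array([522.9, 272.2]), array([30.9, 14.1]), -9.6, np.float64(93.3))
shoulder top z 127.13776672312984
guard top (20187, array([ 588.9, -249.8]), array([140.9, 120. ]), 5.5, np.float64(99.8))
```

View pics/s7c.png

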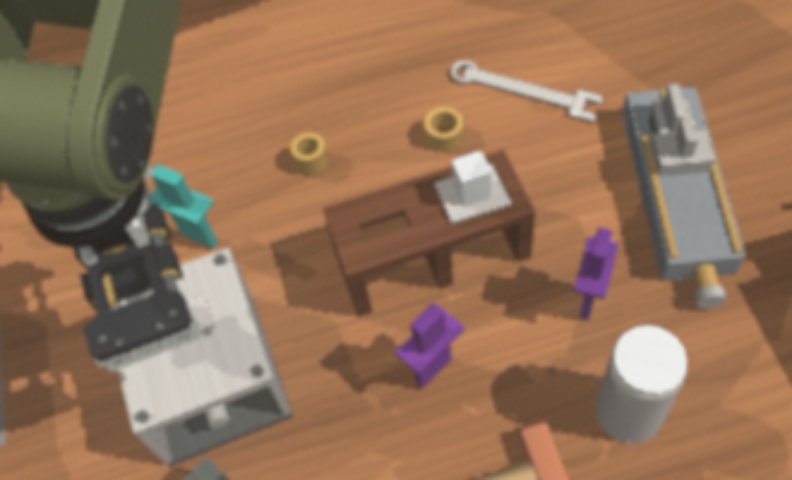

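The view shows the gauge held in the guard at (190,310) and the lock home on the knob at (680,130). The shoulder's underside is about 21 mm above the guard with no contact force, and everything else is where it was.

```bash
python3 -c "
from cell import manip
print(manip.sign_off())"
```

```text
the job is handed in; nothing more can be done
None
```

I set the knob on the brass mark, slid the lock home against its stop, and am holding the thin gauge upright through the guard slot, its shoulder about 21 mm above the guard with no contact force; the job was handed in at about 15.6 s, and its result isn't shown to me.

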